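Rebuild the grinder drive: three spacers on the spindle

ROBOT

A 7-joint arm with a two-finger parallel gripper is mounted at the origin on the work surface. World frame = base frame: x ahead of the robot, y to its left, z up, the work surface at z = 0. Lengths are in mm, angles in rad, forces in N, time in s.
With the tool pointing down it reaches from about 400 to 875 mm from the base axis. Payload 4.4 kg.
Tool frame: the origin (TCP) lies on the centre line of the jaws, within the pads' length; the fingertips stand ctrl.nose_length ahead of it and the grasp point (between the pads) lies 6 mm ahead of it (ctrl.nose_length is the distance from the TCP to the fingertips, in mm); z points along the fingers, y is the direction in which the jaws open and shut (so a half turn about z gives the same grasp; the last joint's range is limited). The gripper opens to 85 mm and grips with 20 to 120 N. Pads are 22 mm wide; open, the fingers measure 114 mm over their backs; the gripper's body (76 mm by 85 mm) begins 54 mm behind the grasp point. The pads swing forward as they close: fully open they stand 13 mm farther back than shut.
Start: joints at [1.194, 0.628, 0.038, 1.517, -0.027, 0.996, -0.02], TCP at [198.81, -618.863, 256.313] pointing down, gripper open.
Joint ranges: [-3.06, 3.06], [-0.37, 2.12], [-1.25, 1.32], [0.18, 2.47], [-1.1, 4.24], [0.23, 1.98], [-2.94, 2.94]. Speed limits (rad/s): [2.57, 2.57, 3.14, 3.14, 3.14, 3.14, 3.14].

INTERFACE

Orientations are given as [roll, pitch, yaw] about the fixed x, y, z axes, in that order (R = Rz(yaw) Ry(pitch) Rx(roll)).
In Python, from cell import ctrl, vision gives the robot as it stands. The module is installed in compiled form; this text tells all that it offers.
- The arm moves only by the shell command python3 -m inch 'ROWS'. ROWS is a JSON object of lists of equal length, an entry for each row: "travel": the shift along the tool's x, y, z in cm, a list of three; "twist": the turn about the tool's z in degrees; "fingers": the finger opening in cm, from 0 to 8.54. A call has exactly 10 rows; each row is the pose to reach, as a shift and turn from the pose commanded when the call began, along the tool's axes at that moment; what a row does not reach only later rows make up. A row lasts 1/12 s, in which the tool goes at most 41.7 mm and 7.16 degrees, less where a joint would pass 70% of its speed; a pose out of reach is approached as far as the arm can. A call with a gripper value outside its range is refused whole. The fingers move at their own pace and stop on an object; the grip force is fixed at half the most. Time passes only in rows, so rows that repeat a pose let the fingers close, or fill a call up. It gives the time, the measured TCP pose, the force and the opening at its end, in the units of the state.
- ctrl.read_state(): the state, without advancing time (a new reading comes with each control period).
- vision.get_image(name): name is "scene" or "top" or "wrist"; returns a dict with "frame" (420x560x3 uint8, red, green, blue), "fx", "fy", "cx", "cy" (pixels), "position" and "orientation" of the camera in the world. Camera axes: x right, y down, z forward; pixel columns grow to the right and rows downward; lengths in mm; the calibration is good to about 2 mm. The wrist camera is an equidistant fisheye: a pixel r from the principal point sees the ray r / f radians off the axis. A picture is of the moment at which its call begins. There is no depth.
- ctrl.finish_job(): hands the job in, once; it reports no verdict.
The state is a dict: "clock": time; "qpos": joint angles; "qd": joint speeds; "tau": joint torques, N m; "eef_pos": TCP position; "tool_rot": TCP orientation; "force": force on the tool from outside, world axes, zero at the start; "torque": the same for the moment, N m; "width": finger opening in mm.
Only numpy, scipy, OpenCV 4.12 (cv2) and the standard library are available. Lean on these libraries where they do the work, as an engineer would, in place of code of your own. Each camera call takes 0.05 s, during which the arm holds its last target.

TASK

Thread the three loose steel spacers onto the upright spindle of the grinder's drive unit in order of size, the widest first and the narrowest on top, lowering each until it lies flat and letting go of it before the next. Then press the whole stack down on its stiff carrier until it is fully home on its stop, and let go. Go gently, by feel - the spindle floats a few millimetres off the drum's centre and nothing may push on the drive unit harder than 50 N - and leave the other things on the slab where they are.

Things in the scene. Friction and masses are not known exactly. Their poses are not given: they have to be found in the camera images.
- drive_unit: Drive unit of the coffee grinder, fixed to the slab: steel drum, 105 mm diameter (foot 120 mm), top 45 mm up, small black plug on its -x side at the foot; an upright spindle with an aluminium carrier disc stands on it. Origin on the slab at the drum's centre, z up. No contact force on it, spindle and carrier included, may exceed 50 N.
- spindle_nominal (a point): Point on the DRUM's centre line at spindle-end height (111 mm). The vertical steel spindle (12 mm diameter, flat end, edge rounded 1 mm; spacers fit with 1 mm clearance all round) floats: it stands up to 4.5 mm off this line along the drum's x and also along y. The reading does not show it: feel it out. Under 50 N sideways it stays. Rubbing its end lightly is harmless.
- carrier_home (a point): Point on the drum's centre line, 55 mm up: level of the carrier's top when home on its hard stop. Carrier: disc 70 mm diameter, 8 mm thick, round the spindle; its top starts 63 to 67 mm up, slides stiffly down and stays where left (11 N in all moves it; the spacers' weight alone does not). Home, the three stacked spacers' undersides are 55, 67 and 79 mm up.
- ring_wide: Wide spacer: plain turned steel ring, flat both ends, 12 mm high, 14 mm bore, outer diameter 60 mm, mass about 250 g, lying flat on the slab at the start. Origin at the centre of its underside, z up along its axis.
- ring_middle: Middle spacer: plain turned steel ring, flat both ends, 12 mm high, 14 mm bore, outer diameter 48 mm, mass about 155 g, lying flat on the slab at the start. Origin at the centre of its underside, z up along its axis.
- ring_narrow: Narrow spacer: plain turned steel ring, flat both ends, 12 mm high, 14 mm bore, outer diameter 36 mm, mass about 80 g, lying flat on the slab at the start. Origin at the centre of its underside, z up along its axis.
- saucer: Bystander: white porcelain saucer, 120 mm diameter, 18 mm high; origin under its centre.
- dosing_cup: Bystander: open steel dosing cup, 58 mm diameter, 45 mm high; origin under its centre.
- brush: Bystander: brush with black plastic handle, 170 mm long, lying; its own x runs along it towards the bristles.
- moka_base: Bystander: open aluminium moka base, 94 mm diameter at the foot, 75 mm high, small brass valve on its own -x side; origin under its centre.
- spoon: Bystander: steel spoon, 150 mm long, lying; its own x runs along it towards the bowl.
- sugar_tin: Bystander: low closed steel tin, 76 mm diameter, 52 mm high; origin under its centre.
Things that resemble listed ones, but are neither listed nor needed, are in the scene too. Leave any purple look-alike of the ring_narrow alone.

How it is judged (in metres and radians):
On the way, in this order (a step that is already met when the one before it is completed fails the run):
1. the wide spacer is on the spindle, flat on the carrier, and let go (horizontal distance between ring_wide and drive_unit below 0.009 m and angle between ring_wide's own z axis and vertical below 0.1 rad and z of ring_wide in the frame of drive_unit between 0.052 and 0.07 m and contact force between ring_wide and the fingers below 0.1 N), for 0.1 s.
2. the middle spacer is on the spindle, flat on the wide one, and let go (horizontal distance between each of ring_wide, ring_middle and drive_unit below 0.009 m and angle between each of ring_wide, ring_middle's own z axis and vertical below 0.1 rad and z of ring_wide in the frame of drive_unit between 0.052 and 0.07 m and z of ring_middle in the frame of drive_unit between 0.064 and 0.082 m and contact force between ring_middle and the fingers below 0.1 N), for 0.1 s.
3. the narrow spacer is on the spindle, flat on the middle one (horizontal distance between each of ring_wide, ring_middle, ring_narrow and drive_unit below 0.009 m and angle between each of ring_wide, ring_middle, ring_narrow's own z axis and vertical below 0.1 rad and z of ring_wide in the frame of drive_unit between 0.052 and 0.07 m and z of ring_middle in the frame of drive_unit between 0.064 and 0.082 m and z of ring_narrow in the frame of drive_unit between 0.076 and 0.094 m), for 0.1 s.
At the end, for the whole second after the job is handed in: All spacers on the spindle (within 9 mm of the drum centre, tilt under 0.1 rad), widest lowest, narrowest on top, carrier home: undersides 52 to 57.5 (wide), 64 to 69.5 (middle), 76 to 81.5 mm (narrow) above the slab; at rest, not touched by the fingers (horizontal distance between each of ring_wide, ring_middle, ring_narrow and drive_unit below 0.009 m and angle between each of ring_wide, ring_middle, ring_narrow's own z axis and vertical below 0.1 rad and z of ring_wide in the frame of drive_unit between 0.052 and 0.0575 m and contact force between each of ring_wide, ring_middle, ring_narrow and the fingers below 0.1 N and linear speed of each of ring_wide, ring_middle, ring_narrow below 0.02 m/s and z of ring_middle in the frame of drive_unit between 0.064 and 0.0695 m and z of ring_narrow in the frame of drive_unit between 0.076 and 0.0815 m).
It fails at once if the drive unit (spindle and carrier included) is pushed with more than 50 N (contact force between drive_unit and anything else above 50 N).
It fails at once if a bystander (saucer, dosing cup, brush, moka base, spoon, tin) is moved more than 15 mm (distance of any of saucer, dosing_cup, brush, moka_base, spoon, sugar_tin from where it was at the start of the episode above 0.015 m).
It also fails if it takes over 72 s, if anything falls off the work surface, if the arm or the gripper's body presses on something with over 40 N, if the wrist force passes 120 N, or if a joint passes its speed limit or range.

## Working session

There is one attempt and no reset: what is moved stays moved. The work goes in short steps, Python scripts to look and compute and a shell command to move; the robot and the scene stay as the last step left them, time stands still between calls to the robot, and variables do not carry over. Pictures are saved under pics/ and viewed, and the job is handed in when it is done.

```bash
mkdir -p pics; ls; python3 - <<'E'
from cell import ctrl, vision
import cv2
s=ctrl.read_state(); print(s); print(ctrl.nose_length)
for n in ["scene","top","wrist"]:
    im=vision.get_image(n); cv2.imwrite(f"pics/{n}0.png",im["frame"][:,:,::-1])
    print(n,{k:v for k,v in im.items() if k!="frame"})
E
```

```text
pics
{'clock': 0.0, 'qpos': array([ 1.19421095,  0.62936319,  0.03844867,  1.51839691, -0.0269646 ,
        0.99629585, -0.02001446]), 'qd': array([ 2.24489735e-05,  9.88290264e-04, -3.23221404e-04, -7.72902286e-04,
        2.39193010e-04, -3.77188625e-04,  1.35513030e-03]), 'tau': array([ 2.09529176e-04, -5.63409448e+01,  1.22637179e+00, -1.93450445e+01,
        1.09927385e-02,  1.05516566e-02,  1.32336083e-05]), 'eef_pos': array([ 198.60720788, -618.29115452,  255.3688781 ]), 'tool_rot': array([-3.13964844e+00,  6.08779620e-05,  3.10784151e-01]), 'force': array([-0.08570649,  0.86658558,  0.20653066]), 'torque': array([ 0.02174916, -0.05185225, -0.00141208]), 'width': 85.48052451925155}
25.0
scene {'fx': 461.15862222833664, 'fy': 461.15862222833664, 'cx': 279.66518416706145, 'cy': 209.65700076839684, 'position': array([1010.99048706,  672.76705809,  892.63798431]), 'orientation': array([-2.3800433 ,  0.01059738,  2.54102917])}
top {'fx': 433.5256571598892, 'fy': 433.5256571598892, 'cx': 282.64324393063663, 'cy': 209.47542921178336, 'position': array([395.98062577,   6.64127225, 991.20598433]), 'orientation': array([-2.94990935,  0.00608898, -1.57419162])}
wrist {'fx': 325.19226210127806, 'fy': 325.19226210127806, 'cx': 279.97394031389604, 'cy': 207.15274185064823, 'position': array([ 276.26176002, -594.97788037,  372.58661756]), 'orientation': array([ 2.81632899e+00,  1.79604049e-03, -1.26013827e+00])}
```

View pics/scene0.png

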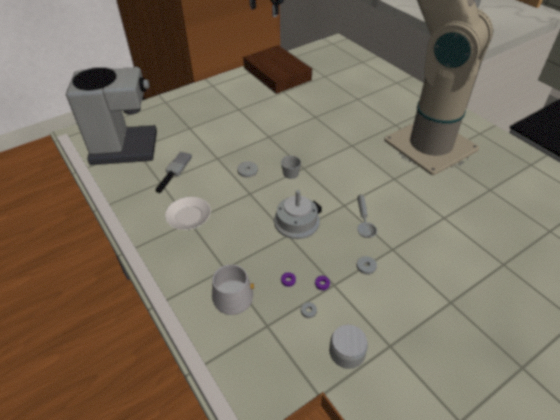

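View pics/top0.png

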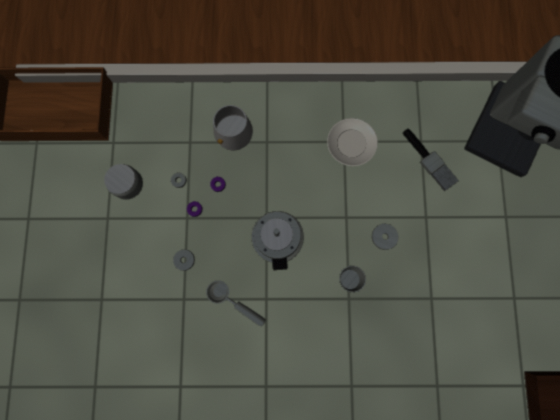

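View pics/wrist0.png

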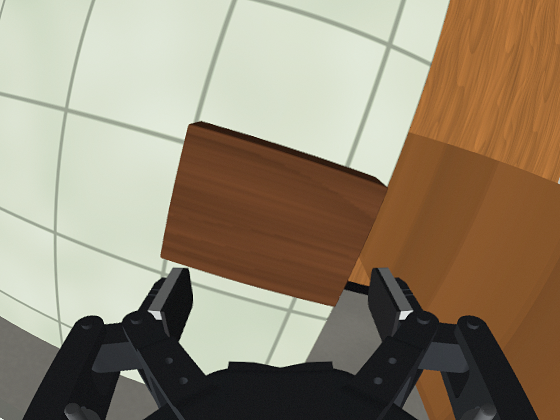

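The widest ring is at top (385,236), the middle at (184,260), and the narrow at (179,180). The purple look-alikes are at (218,184) and (195,209). The drive unit is at (277,236), with its plug at (280,264). Next I'll enlarge these and measure them.

```bash
cat > h.py <<'E'
import numpy as np, cv2
from scipy.spatial.transform import Rotation as R
def ray(im,u,v):
    Rm=R.from_euler('xyz',im['orientation']).as_matrix()
    return Rm,np.array([(u-im['cx'])/im['fx'],(v-im['cy'])/im['fy'],1.])
def fish(im,u,v):
    x=(u-im['cx'])/im['fx'];y=(v-im['cy'])/im['fy'];r=np.hypot(x,y)
    return np.array([np.sin(r)*x/r,np.sin(r)*y/r,np.cos(r)])
def p2w(im,u,v,z,wrist=False):
    Rm,d=ray(im,u,v)
    if wrist:d=fish(im,u,v)
    d=Rm@d;c=np.array(im['position']);return c+d*(z-c[2])/d[2]
def w2p(im,p,wrist=False):
    Rm=R.from_euler('xyz',im['orientation']).as_matrix()
    q=Rm.T@(np.array(p,float)-im['position'])
    if wrist:
        rr=np.hypot(q[0],q[1]);th=np.arctan2(rr,q[2]);return np.array([im['cx']+im['fx']*th*q[0]/rr,im['cy']+im['fy']*th*q[1]/rr])
    return np.array([im['cx']+im['fx']*q[0]/q[2],im['cy']+im['fy']*q[1]/q[2]])
E
python3 - <<'E'
from h import *
from cell import ctrl, vision
im=vision.get_image("top");f=im["frame"][:,:,::-1]
import pickle
pickle.dump({k:v for k,v in im.items()},open('top.pkl','wb'))
cv2.imwrite("pics/topc1.png",cv2.resize(f[150:300,150:290],None,fx=5,fy=4*1.25*0.8,interpolation=cv2.INTER_CUBIC) if 0 else cv2.resize(f[160:280,150:310],None,fx=5,fy=5,interpolation=cv2.INTER_CUBIC))
cv2.imwrite("pics/topc2.png",cv2.resize(f[200:300,320:430],None,fx=6,fy=6,interpolation=cv2.INTER_CUBIC))
for n,u,v,z in [('wide',385,236,12),('mid',184,260,12),('nar',179,180,12),('p1',218,184,12),('p2',195,209,12),('drum',277,236,45),('plug',280,264,5),('cup',351,278,45),('tin',122,180,52),('moka',233,124,75),('saucer',352,143,10),('spoonbowl',218,292,5),('spoonend',264,322,5)]:
    p=p2w(im,u,v,z);print(n,p.round(0),np.hypot(*p[:2]).round())
E
```

```text
wide [ 524. -220.   12.] 568.0
mid [471. 235.  12.] 526.0
nar [657. 254.  12.] 705.0
p1 [647. 162.  12.] 667.0
p2 [588. 214.  12.] 626.0
drum [520.  24.  45.] 521.0
plug [462.  18.   5.] 462.0
cup [ 429. -135.   45.] 449.0
tin [647. 372.  52.] 746.0
moka [769. 122.  75.] 779.0
saucer [ 746. -153.   10.] 762.0
spoonbowl [400. 157.   5.] 430.0
spoonend [335.  54.   5.] 339.0
```

View pics/topc1.png

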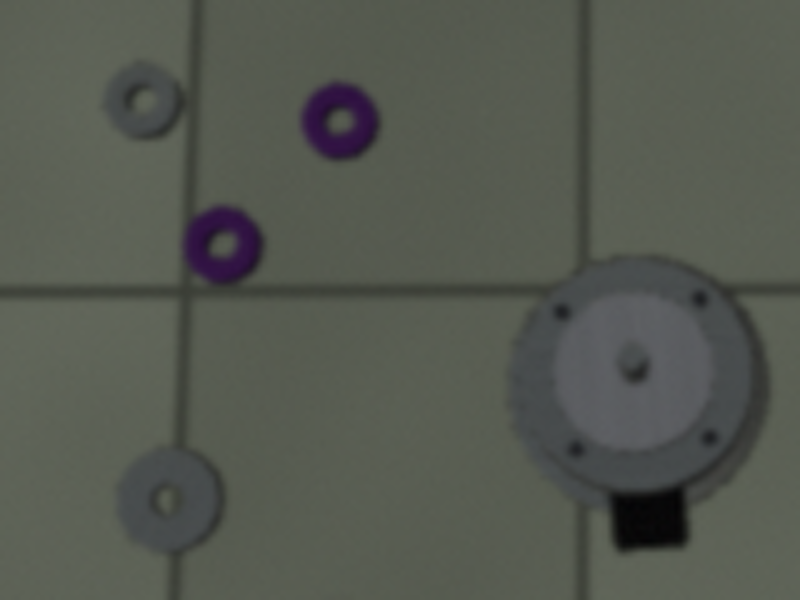

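View pics/topc2.png

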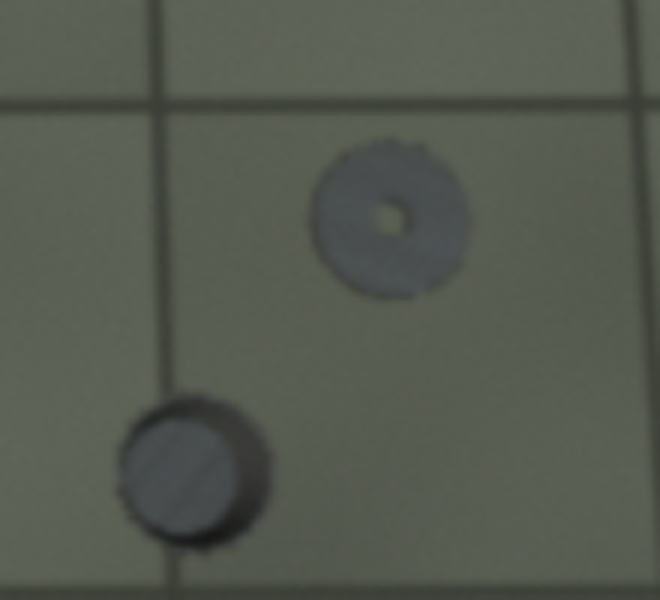

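```bash
python3 -m inch '{"travel":[[4,-2.6,0],[8,-5.2,0],[12,-7.8,0.5],[15.5,-10,1.5],[19,-12.3,3],[22.5,-14.6,4],[26,-16.9,5],[29.5,-19.1,6],[33,-21.4,7],[36.5,-23.7,8]],"twist":[0,2,4,6,8,10,12,14,16,17.8],"fingers":[8.54,8.54,8.54,8.54,8.54,8.54,8.54,8.54,8.54,8.54]}'
```

```text
clock: 1.03
eef_pos: [457.6, -301.2, 182.5]
tool_rot: [3.141, -0.0, -0.002]
force: [0.9, -1.1, 0.1]
width: 85.2
```

```bash
python3 -m inch '{"travel":[[2,-2.5,1.5],[4,-5,3],[5,-6.2,4],[5,-6.2,5],[5,-6.2,5.5],[5,-6.2,5.5],[5,-6.2,5.5],[5,-6.2,5.5],[5,-6.2,5.5],[5,-6.2,5.5]],"twist":[0,0,0,0,0,0,0,0,0,0],"fingers":[8.54,8.54,8.54,8.54,8.54,8.54,8.54,8.54,8.54,8.54]}'
python3 - <<'E'
from h import *
from cell import ctrl, vision
im=vision.get_image("wrist");f=im["frame"][:,:,::-1]
import pickle
pickle.dump(im,open('w1.pkl','wb'))
cv2.imwrite("pics/w1.png",f)
print(ctrl.read_state()['eef_pos'],im['position'],im['orientation'])
E
```

```text
clock: 1.87
eef_pos: [506.6, -241.8, 128.5]
tool_rot: [3.141, -0.001, -0.001]
force: [0.0, 0.1, 0.2]
width: 85.8
[ 506.61928823 -241.51796197  128.43856354] [ 587.92724198 -243.39696748  245.7279982 ] [ 2.81734931e+00 -4.87382295e-04 -1.57225886e+00]
```

View pics/w1.png

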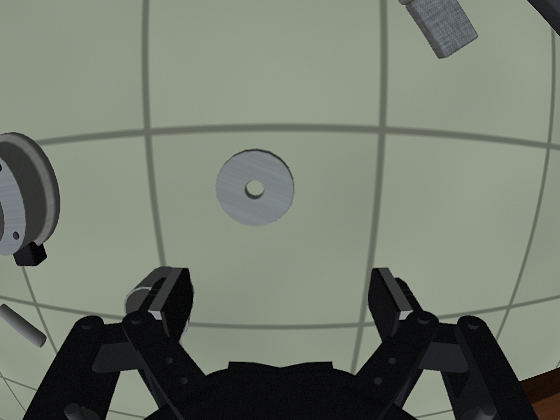

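```bash
cat > ell.py <<'E'
from h import *
def ring(im,cx,cy,z,r,wrist=True):
    # refine circle centre at height z by projecting: fit x,y of circle radius r to edge points via gradient maximum
    g=cv2.GaussianBlur(cv2.cvtColor(im['frame'],cv2.COLOR_RGB2GRAY),(0,0),0.8).astype(np.float32)
    gx=cv2.Sobel(g,cv2.CV_32F,1,0);gy=cv2.Sobel(g,cv2.CV_32F,0,1);m=np.hypot(gx,gy)
    from scipy.ndimage import map_coordinates
    from scipy.optimize import minimize
    a=np.linspace(0,2*np.pi,120,endpoint=False)
    def sc(p):
        P=[w2p(im,[p[0]+r*np.cos(t),p[1]+r*np.sin(t),z],wrist) for t in a]
        P=np.array(P);return -np.minimum(map_coordinates(m,[P[:,1],P[:,0]],order=1,mode='nearest'),150).mean()
    p0=p2w(im,cx,cy,z,wrist)[:2]
    best=min(((sc(p0+[dx,dy]),dx,dy) for dx in np.arange(-8,9,2) for dy in np.arange(-8,9,2)))
    s=minimize(sc,p0+np.array(best[1:]),method='Nelder-Mead',options=dict(initial_simplex=[p0+np.array(best[1:])+d for d in ([0,0],[1,0],[0,1])]))
    return s.x,s.fun
E
python3 - <<'E'
from ell import *
import pickle
w=pickle.load(open('w1.pkl','rb'));t=pickle.load(open('top.pkl','rb'))
print('hole',p2w(w,255,188,12,True), 'wide r30',ring(w,255,188,12,30),'hole7',ring(w,255,188,12,7))
print('top wide',ring(t,385.2,236.5,12,30,False),'mid',ring(t,183.9,260,12,24,False),'nar',ring(t,178.6,180,12,18,False))
print('carrier',ring(t,276.7,234,65,35,False),'drum',ring(t,277,236,45,52.5,False),'foot',ring(t,277,238,0,60,False), 'spin', p2w(t,276.4,232,111))
E
```

```text
hole [ 524.46924755 -224.79283408   12.        ] wide r30 (array([ 524.11167855, -224.38251169]), np.float64(-85.07325744628906)) hole7 (array([ 522.86680062, -224.26334776]), np.float64(-104.16690063476562))
top wide (array([ 522.71409494, -218.34637505]), np.float64(-37.33116912841797)) mid (array([471.90067745, 233.83616188]), np.float64(-50.12718963623047)) nar (array([656.43613193, 254.43904265]), np.float64(-57.08644104003906))
carrier (array([523.15007164,  26.11455666]), np.float64(-47.9487190246582)) drum (array([524.14497452,  18.09282912]), np.float64(-51.87432861328125)) foot (array([526.70586796,  24.23845631]), np.float64(-54.531227111816406)) spin [519.89152995  24.36541742 111.        ]
```

```bash
python3 -m inch '{"travel":[[0.8,-0.8,1],[1.7,-1.7,2],[1.7,-1.7,3],[1.7,-1.7,4],[1.7,-1.7,5],[1.7,-1.7,5.5],[1.7,-1.7,5.8],[1.7,-1.7,5.8],[1.7,-1.7,5.8],[1.7,-1.7,5.8]],"twist":[0,0,0,0,0,0,0,0,0,0],"fingers":[8.54,8.54,8.54,8.54,8.54,8.54,8.54,8.54,8.54,8.54]}'
python3 - <<'E'
from ell import *
from cell import ctrl, vision
im=vision.get_image("wrist");f=im["frame"][:,:,::-1]
import pickle
pickle.dump(im,open('w2.pkl','wb'))
cv2.imwrite("pics/w2.png",f)
print(ctrl.read_state()['eef_pos'],im['position'],im['orientation'])
E
```

```text
clock: 2.75
eef_pos: [523.9, -224.2, 70.3]
tool_rot: [3.141, -0.001, -0.0]
force: [-0.1, -0.4, -0.9]
width: 85.6
[ 523.97226013 -224.14840352   70.39380646] [ 605.2555128  -225.79167448  187.45372883] [ 2.81711041e+00 -2.81322120e-04 -1.57125474e+00]
```

View pics/w2.png

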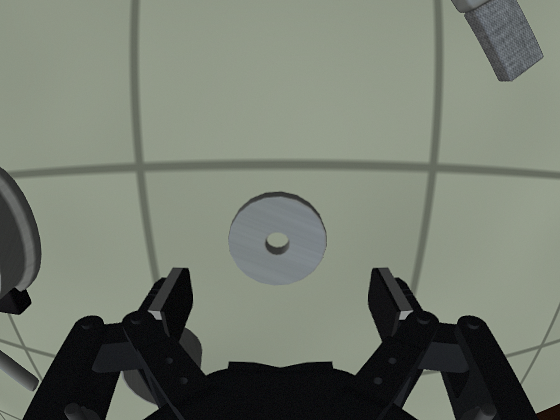

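```bash
python3 - <<'E'
from ell import *
import pickle
w=pickle.load(open('w2.pkl','rb'))
print(p2w(w,277,240,12,True),ring(w,277,239,12,30),ring(w,277,239,12,7))
# where would the tcp axis project
for z in (70,45,12): print(z,w2p(w,[523.97,-224.15,z],True))
E
```

```text
[ 525.74471888 -224.04590353   12.        ] (array([ 524.92545115, -223.99595213]), np.float64(-83.38643646240234)) (array([ 523.49199201, -224.02342547]), np.float64(-105.72300720214844))
70 [276.19671783 298.49645875]
45 [276.69294335 270.25477686]
12 [277.18726887 242.71845088]
```

```bash
python3 -m inch '{"travel":[[0.1,0,1.5],[0.1,0,3],[0.1,0,4],[0.1,0,4.3],[0.1,0,4.3],[0.1,0,4.3],[0.1,0,4.3],[0.1,0,4.3],[0.1,0,4.3],[0.1,0,4.3]],"twist":[0,0,0,0,0,0,0,0,0,0],"fingers":[8.54,8.54,8.54,8.54,7.5,6.8,6.5,6.5,6.5,6.5]}'
python3 - <<'E'
from ell import *
from cell import ctrl, vision
im=vision.get_image("wrist");f=im["frame"][:,:,::-1]
import pickle
pickle.dump(im,open('w3.pkl','wb'))
cv2.imwrite("pics/w3.png",f)
print(ctrl.read_state()['force'])
E
```

```text
clock: 3.63
eef_pos: [524.9, -223.9, 27.3]
tool_rot: [3.141, -0.001, 0.0]
force: [0.3, 0.9, 0.6]
width: 65.1
[-0.38651355 -0.71535813 -0.41149315]
```

View pics/w3.png

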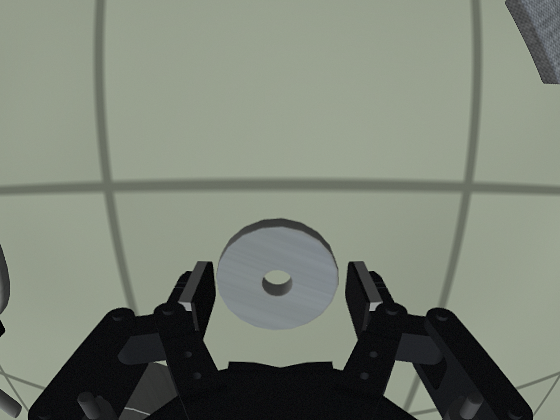

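```bash
python3 - <<'E'
from ell import *
import pickle
w=pickle.load(open('w3.pkl','rb'))
print(p2w(w,277,282,12,True),ring(w,277,279,12,30),ring(w,277,279,12,7))
for z in (27.3,14,8,4,2):
  print(z,[w2p(w,[524.9+a,-223.9+b,z],True).round(0) for a,b in [(11,32.5),(-11,32.5),(11,-32.5),(-11,-32.5)]])
f=w['frame'][:,:,::-1]
cv2.imwrite("pics/w3c.png",cv2.resize(f[200:350,150:400],None,fx=3,fy=3,interpolation=cv2.INTER_CUBIC))
E
```

```text
[ 524.23715462 -224.07960702   12.        ] (array([ 526.14502901, -223.48527488]), np.float64(-75.07866668701172)) (array([ 523.81168348, -224.07277242]), np.float64(-111.05855560302734))
27.3 [array([200., 276.]), array([206., 317.]), array([353., 276.]), array([348., 317.])]
14 [array([206., 262.]), array([211., 301.]), array([347., 262.]), array([343., 301.])]
8 [array([209., 256.]), array([213., 294.]), array([345., 256.]), array([341., 294.])]
4 [array([210., 252.]), array([214., 290.]), array([343., 252.]), array([340., 290.])]
2 [array([211., 250.]), array([215., 288.]), array([343., 250.]), array([339., 288.])]
```

View pics/w3c.png

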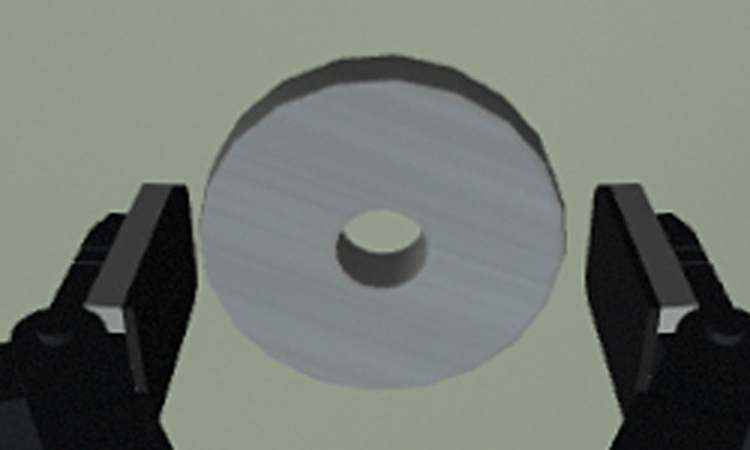

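```bash
python3 -m inch '{"travel":[[0,0,0.1],[0,0,0.2],[0,0,0.3],[0,0,0.4],[0,0,0.4],[0,0,0.4],[0,0,0.4],[0,0,0.4],[0,0,0.4],[0,0,0.4]],"twist":[0,0,0,0,0,0,0,0,0,0],"fingers":[6.5,6.5,6.5,6.5,6.5,5.5,5.5,5.5,5.5,5.5]}'
python3 - <<'E'
from ell import *
from cell import ctrl, vision
im=vision.get_image("wrist");f=im["frame"][:,:,::-1]
import pickle
pickle.dump(im,open('w4.pkl','wb'))
cv2.imwrite("pics/w4.png",cv2.resize(f[200:350,150:400],None,fx=3,fy=3,interpolation=cv2.INTER_CUBIC))
print(ctrl.read_state()['force'])
E
```

```text
clock: 4.52
eef_pos: [524.5, -223.6, 23.4]
tool_rot: [-3.141, 0.0, -0.0]
force: [-0.9, 0.1, 5.4]
width: 56.4
[-1.41276201  1.14742119  6.36094179]
```

View pics/w4.png

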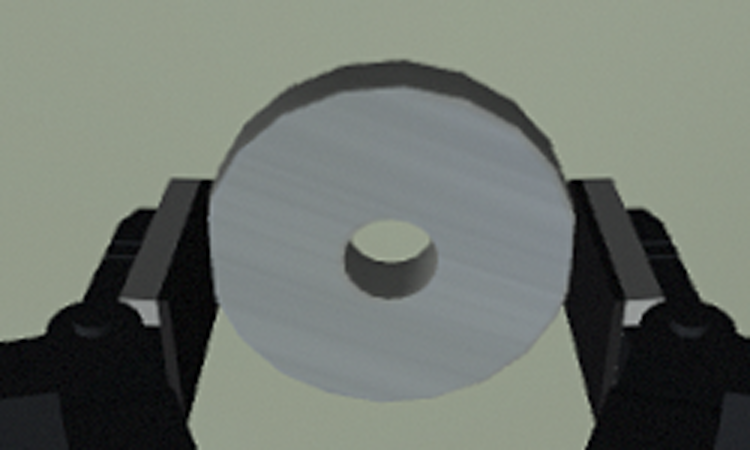

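```bash
python3 -m inch '{"travel":[[0,0,0],[0,0,-0.1],[0,0,-0.3],[0,0,-0.6],[0,0,-1],[0,0,-2],[0,0,-4],[0,0,-6],[0,0,-8],[0,0,-8]],"twist":[0,0,0,0,0,0,0,0,0,0],"fingers":[5.5,5.5,5.5,5.5,5.5,5.5,5.5,5.5,5.5,5.5]}'
python3 - <<'E'
from ell import *
from cell import ctrl, vision
im=vision.get_image("wrist");f=im["frame"][:,:,::-1]
import pickle
pickle.dump(im,open('w5.pkl','wb'))
cv2.imwrite("pics/w5.png",f)
print(ctrl.read_state()['force'],ctrl.read_state()['torque'])
E
```

```text
clock: 5.4
eef_pos: [527.0, -225.0, 107.0]
tool_rot: [3.139, -0.007, -0.0]
force: [0.8, -0.5, -1.6]
width: 56.2
[ 0.65469865 -0.28428421 -2.71670952] [-0.01514785  0.0024806   0.01244658]
```

View pics/w5.png

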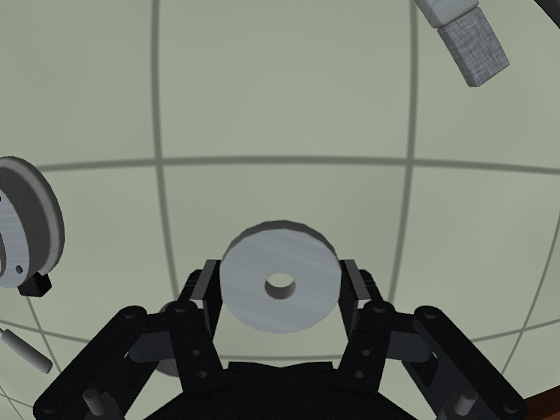

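```bash
python3 -m inch '{"travel":[[-1,-2.5,-2],[-2.5,-5.5,-4],[-4,-9,-6.3],[-5.5,-12.5,-6.3],[-7.2,-16,-6.3],[-7.2,-19.5,-6.3],[-7.2,-22.5,-6.3],[-7.2,-24.5,-6.3],[-7.2,-24.9,-6.3],[-7.2,-24.9,-6.3]],"twist":[0,0,0,0,0,0,0,0,0,0],"fingers":[5.5,5.5,5.5,5.5,5.5,5.5,5.5,5.5,5.5,5.5]}'
python3 -m inch '{"travel":[[0,0,0],[0,0,0],[0,0,0],[0,0,0],[0,0,0],[0,0,0],[0,0,0],[0,0,0],[0,0,0],[0,0,0]],"twist":[0,0,0,0,0,0,0,0,0,0],"fingers":[5.5,5.5,5.5,5.5,5.5,5.5,5.5,5.5,5.5,5.5]}'
python3 - <<'E'
from ell import *
from cell import ctrl, vision
im=vision.get_image("wrist");f=im["frame"][:,:,::-1]
import pickle
im['eef']=ctrl.read_state()['eef_pos']
pickle.dump(im,open('w6.pkl','wb'))
cv2.imwrite("pics/w6.png",f)
print(ctrl.read_state()['force'],im['eef'],im['position'],im['orientation'])
E
```

```text
clock: 6.28
eef_pos: [452.0, 27.0, 165.2]
tool_rot: [-3.141, 0.001, 0.004]
force: [0.2, -0.9, -3.3]
width: 56.4
clock: 7.12
eef_pos: [452.6, 25.2, 165.9]
tool_rot: [-3.142, -0.0, 0.0]
force: [-0.6, -0.4, -3.0]
width: 56.9
[-0.90562554 -0.23170677 -2.69891633] [452.63988226  25.20282858 165.88523826] [534.11400653  23.60157595 282.99247291] [ 2.81638458e+00  1.40818797e-04 -1.57076615e+00]
```

View pics/w6.png

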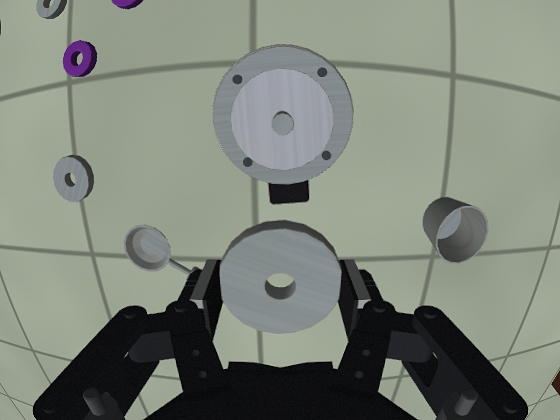

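```bash
python3 - <<'E'
from ell import *
import pickle
w=pickle.load(open('w6.pkl','rb'))
f=w['frame'][:,:,::-1]
e=w['eef']
print('drum',ring(w,283,114,45,52.5),'car65',ring(w,282,120,65,35),'car63',ring(w,282,120,63,35),'spin6',ring(w,283,123,111,6),'spin5.5',ring(w,283,123,110.5,5.5),p2w(w,283,123,111,True))
for r,z in ((30,e[2]-11.4),(7,e[2]-11.4)): 
    p,s=ring(w,280,284 if r==7 else 276,z,r); print('ring',p,s,p-e[:2])
c=cv2.resize(f[40:210,200:370],None,fx=3.5,fy=3.5,interpolation=cv2.INTER_CUBIC)
cv2.imwrite("pics/w6c.png",c)
E
```

```text
drum (array([524.5166606,  21.7661079]), np.float64(-93.2523422241211)) car65 (array([521.09323097,  21.99675209]), np.float64(-47.44218826293945)) car63 (array([521.72510616,  22.50712254]), np.float64(-58.807010650634766)) spin6 (array([522.83055102,  22.27007575]), np.float64(-94.93396759033203)) spin5.5 (array([523.92184447,  22.43060951]), np.float64(-77.3534164428711)) [522.67310644  22.03924677 111.        ]
ring [451.6407803   24.97952566] -77.89855194091797 [-0.99910196 -0.22330292]
ring [452.22624507  23.5767643 ] -116.68679809570312 [-0.4136372  -1.62606428]
```

View pics/w6c.png

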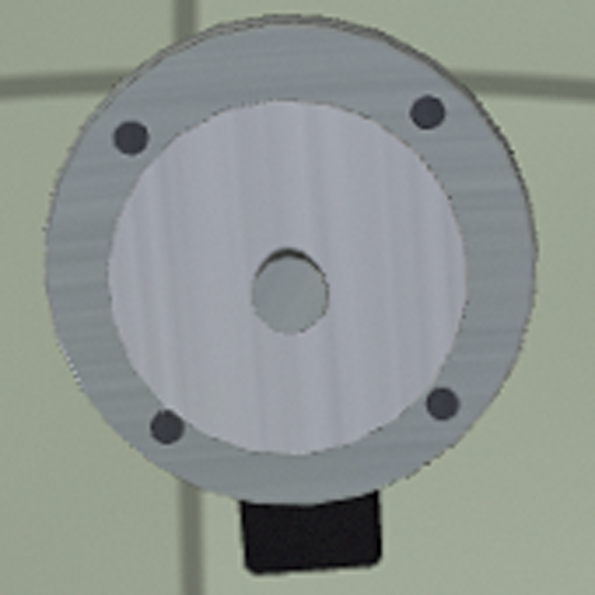

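```bash
python3 -m inch '{"travel":[[1.5,0,0],[4,0.2,0],[6,0.2,0],[7,0.2,0],[7.06,0.2,0.5],[7.06,0.2,1.2],[7.06,0.2,2],[7.06,0.2,2.6],[7.06,0.2,2.6],[7.06,0.2,2.6]],"twist":[0,0,0,0,0,0,0,0,0,0],"fingers":[5.5,5.5,5.5,5.5,5.5,5.5,5.5,5.5,5.5,5.5]}'
cat > snap.py <<'E'
import sys
from ell import *
from cell import ctrl, vision
import pickle
def snap(n,cam="wrist",crop=None,k=3):
    s=ctrl.read_state()
    im=vision.get_image(cam);im['eef']=s['eef_pos'];im['s']=s
    pickle.dump(im,open(n+'.pkl','wb'));f=im['frame'][:,:,::-1]
    if crop: f=cv2.resize(f[crop[1]:crop[3],crop[0]:crop[2]],None,fx=k,fy=k,interpolation=cv2.INTER_CUBIC)
    cv2.imwrite(f"pics/{n}.png",f)
    print(s['eef_pos'].round(2),s['force'].round(2),s['torque'].round(3),s['width'])
    return im
E
python3 - <<'E'
from snap import *
snap('w7',crop=(160,200,400,360))
E
```

```text
clock: 8.0
eef_pos: [522.2, 23.1, 139.2]
tool_rot: [3.141, 0.002, 0.0]
force: [0.6, 1.2, -2.8]
width: 56.4
[522.16  23.13 139.24] [ 0.62  1.15 -2.78] [ 0.018 -0.018  0.036] 56.44045017238866
```

View pics/w7.png

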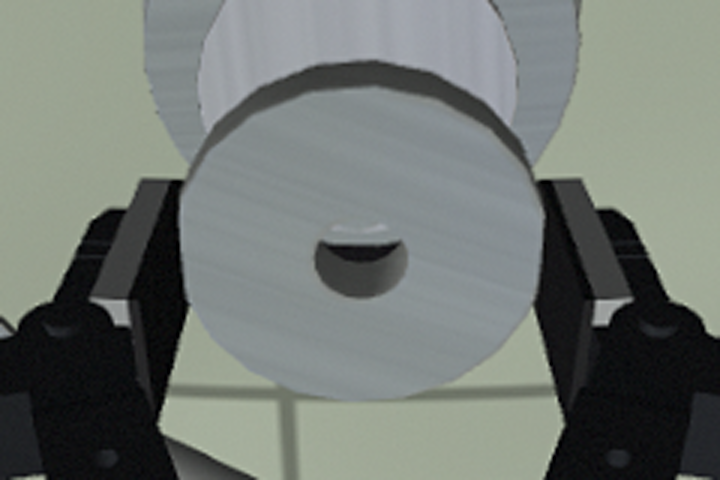

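```bash
python3 - <<'E'
from ell import *
import pickle
w=pickle.load(open('w7.pkl','rb'));e=w['eef']
f=w['frame'][:,:,::-1]
cv2.imwrite("pics/w7c.png",cv2.resize(f[265:305,255:305],None,fx=14,fy=14,interpolation=cv2.INTER_CUBIC))
zt=e[2]-11.4
p,s=ring(w,280,284,zt,7);print('hole',p,p-e[:2],s)
for name,r,z,c in [('holetop',7,zt,p),('holebot',7,zt-12,p),('spin',5,111,p),('spin',6,110,p),('spin',6,110,p+[2,0]),('spin',6,110,p+[4,0])]:
    print(name,[w2p(w,[c[0]+r*a,c[1]+r*b,z],True).round(1) for a,b in [(1,0),(-1,0),(0,1),(0,-1)]])
E
```

```text
hole [520.77965632  21.7112448 ] [-1.38455686 -1.42093205] -112.51884460449219
holetop [array([279.7, 274.8]), array([279.7, 299.8]), array([264.6, 287.6]), array([294.7, 287.6])]
holebot [array([279.7, 262.3]), array([279.7, 286.4]), array([265.6, 274.6]), array([293.7, 274.6])]
spin [array([279.7, 261.3]), array([279.7, 278.1]), array([269.9, 269.8]), array([289.5, 269.8])]
spin [array([279.7, 258.6]), array([279.7, 278.8]), array([268. , 268.8]), array([291.4, 268.8])]
spin [array([279.7, 255.1]), array([279.7, 275.5]), array([268. , 265.4]), array([291.4, 265.4])]
spin [array([279.7, 251.5]), array([279.7, 272.2]), array([267.9, 262. ]), array([291.5, 262. ])]
```

View pics/w7c.png

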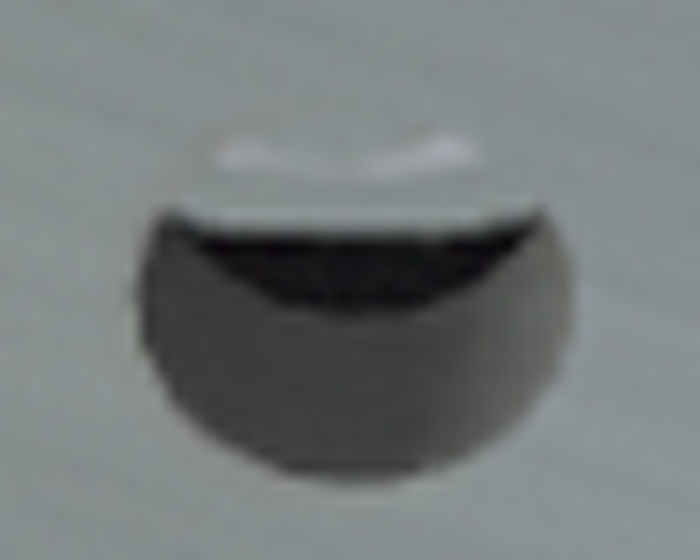

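```bash
python3 -m inch '{"travel":[[0.12,-0.04,0],[0.12,-0.04,0.1],[0.12,-0.04,0.2],[0.12,-0.04,0.3],[0.12,-0.04,0.38],[0.12,-0.04,0.43],[0.12,-0.04,0.47],[0.12,-0.04,0.5],[0.12,-0.04,0.53],[0.12,-0.04,0.55]],"twist":[0,0,0,0,0,0,0,0,0,0],"fingers":[5.5,5.5,5.5,5.5,5.5,5.5,5.5,5.5,5.5,5.5]}'
python3 - <<'E'
from snap import *
snap('w8',crop=(255,260,305,310),k=12)
E
```

```text
clock: 8.88
eef_pos: [524.4, 23.5, 134.3]
tool_rot: [3.142, -0.0, 0.0]
force: [-1.2, 0.8, -2.2]
width: 56.5
[524.43  23.53 134.33] [-1.19  0.77 -2.15] [ 0.039 -0.025 -0.036] 56.51535504055311
```

View pics/w8.png

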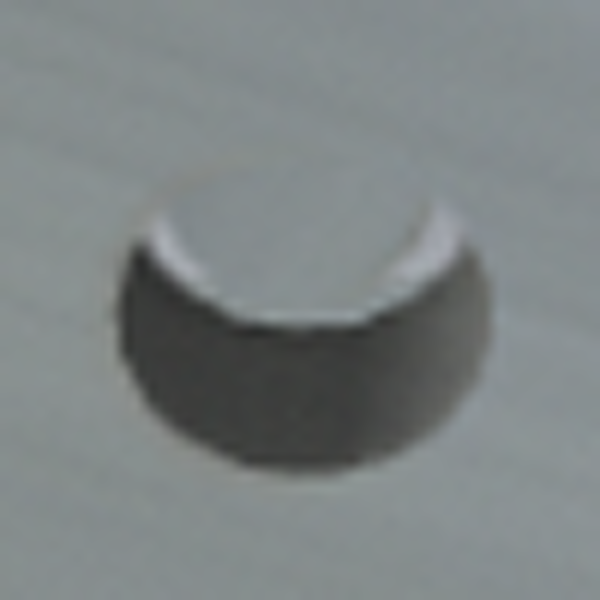

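```bash
python3 -m inch '{"travel":[[-0.04,-0.02,-0.03],[-0.08,-0.03,-0.03],[-0.08,-0.03,0],[-0.08,-0.03,0.02],[-0.08,-0.03,0.04],[-0.08,-0.03,0.06],[-0.08,-0.03,0.08],[-0.08,-0.03,0.1],[-0.08,-0.03,0.12],[-0.08,-0.03,0.15]],"twist":[0,0,0,0,0,0,0,0,0,0],"fingers":[5.5,5.5,5.5,5.5,5.5,5.5,5.5,5.5,5.5,5.5]}'
python3 - <<'E'
from snap import *
snap('w9',crop=(255,260,305,310),k=12)
E
```

```text
clock: 9.77
eef_pos: [523.6, 23.8, 132.9]
tool_rot: [3.142, -0.0, 0.0]
force: [-0.4, -0.1, -3.3]
width: 56.5
[523.64  23.85 132.86] [-0.44 -0.13 -3.27] [0.018 0.02  0.05 ] 56.51670087318678
```

View pics/w9.png

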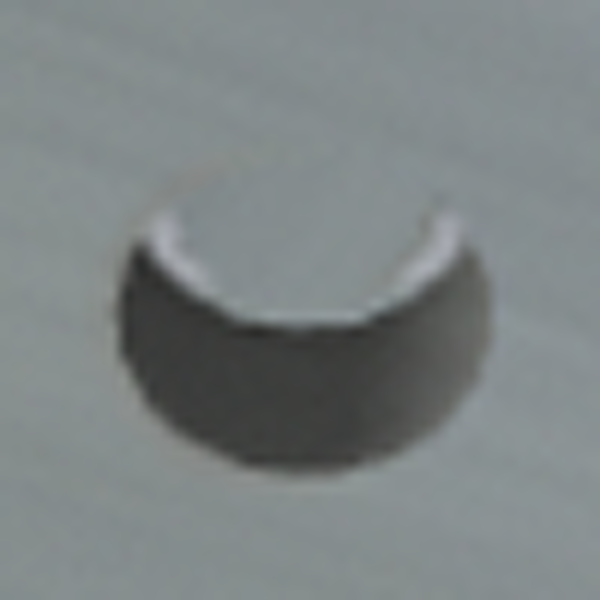

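```bash
python3 -m inch '{"travel":[[-0.01,-0.01,0.04],[-0.02,-0.01,0.08],[-0.02,-0.01,0.12],[-0.02,-0.01,0.16],[-0.02,-0.01,0.2],[-0.02,-0.01,0.24],[-0.02,-0.01,0.28],[-0.02,-0.01,0.32],[-0.02,-0.01,0.36],[-0.02,-0.01,0.4]],"twist":[0,0,0,0,0,0,0,0,0,0],"fingers":[5.5,5.5,5.5,5.5,5.5,5.5,5.5,5.5,5.5,5.5]}'
python3 - <<'E'
from snap import *
snap('w10',crop=(255,260,305,310),k=12)
E
```

```text
clock: 10.65
eef_pos: [523.4, 24.0, 128.8]
tool_rot: [-3.142, -0.0, 0.0]
force: [0.2, -0.1, -2.4]
width: 56.5
[523.43  23.98 128.83] [ 0.23 -0.11 -2.41] [-0.007 -0.029 -0.01 ] 56.484092204277175
```

View pics/w10.png

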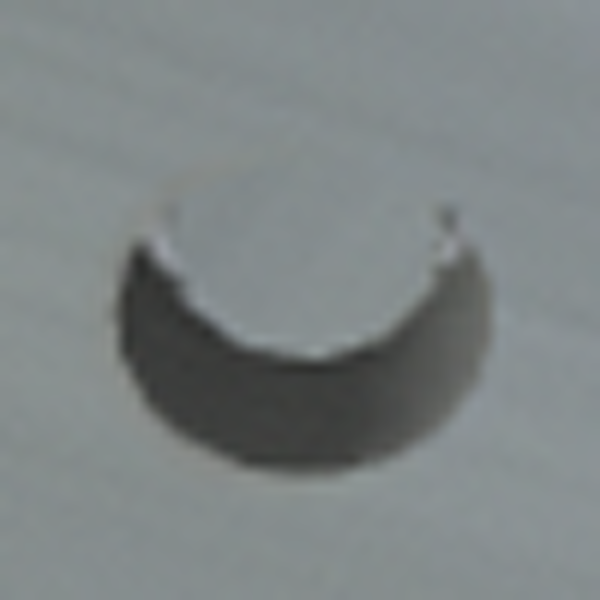

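```bash
python3 -m inch '{"travel":[[0,0,0.07],[0,0,0.15],[0,0,0.22],[0,0,0.3],[0,0,0.37],[0,0,0.45],[0,0,0.52],[0,0,0.6],[0,0,0.64],[0,0,0.64]],"twist":[0,0,0,0,0,0,0,0,0,0],"fingers":[5.5,5.5,5.5,5.5,5.5,5.5,5.5,5.5,5.5,5.5]}'
python3 - <<'E'
from snap import *
snap('w11',crop=(255,260,305,310),k=12)
E
```

```text
clock: 11.53
eef_pos: [523.4, 24.0, 122.4]
tool_rot: [-3.142, 0.0, 0.0]
force: [0.6, 0.8, -2.9]
width: 56.8
[523.35  23.98 122.35] [ 0.63  0.76 -2.91] [-0.027 -0.016  0.055] 56.781845467110074
```

View pics/w11.png

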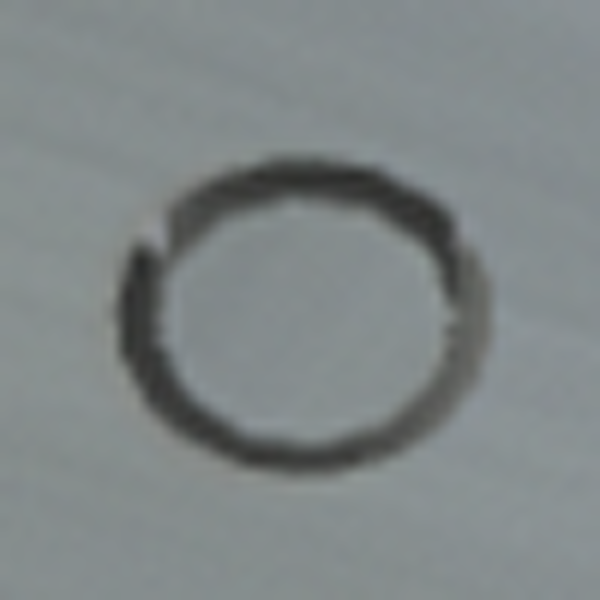

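```bash
python3 -m inch '{"travel":[[0,0,0.3],[0,0,0.7],[0,0,1.1],[0,0,1.5],[0,0,1.9],[0,0,2.3],[0,0,2.6],[0,0,2.8],[0,0,3],[0,0,3.05]],"twist":[0,0,0,0,0,0,0,0,0,0],"fingers":[5.5,5.5,5.5,5.5,5.5,5.5,5.5,5.5,5.5,5.5]}'
python3 -m inch '{"travel":[[0,0,0.05],[0,0,0.1],[0,0,0.14],[0,0,0.18],[0,0,0.22],[0,0,0.26],[0,0,0.29],[0,0,0.32],[0,0,0.32],[0,0,0.32]],"twist":[0,0,0,0,0,0,0,0,0,0],"fingers":[5.5,5.5,5.5,5.5,5.5,5.5,5.5,5.5,5.5,5.5]}'
```

```text
clock: 12.42
eef_pos: [523.3, 23.9, 91.7]
tool_rot: [3.142, 0.0, 0.0]
force: [0.6, -0.9, -2.4]
width: 56.7
clock: 13.25
eef_pos: [523.4, 24.0, 88.8]
tool_rot: [3.142, 0.0, 0.0]
force: [-0.2, -0.8, -2.3]
width: 56.4
```

```bash
python3 -m inch '{"travel":[[0,0,0.03],[0,0,0.06],[0,0,0.09],[0,0,0.12],[0,0,0.15],[0,0,0.15],[0,0,0.15],[0,0,0.15],[0,0,0.15],[0,0,0.15]],"twist":[0,0,0,0,0,0,0,0,0,0],"fingers":[5.5,5.5,5.5,5.5,5.5,5.5,5.5,5.5,5.5,5.5]}'
```

```text
clock: 14.08
eef_pos: [523.4, 24.0, 87.3]
tool_rot: [-3.142, -0.0, 0.0]
force: [1.0, -0.1, -2.2]
width: 56.4
```

```bash
python3 -m inch '{"travel":[[0,0,0.03],[0,0,0.06],[0,0,0.08],[0,0,0.1],[0,0,0.1],[0,0,0.1],[0,0,0.1],[0,0,0.1],[0,0,0.1],[0,0,0.1]],"twist":[0,0,0,0,0,0,0,0,0,0],"fingers":[5.5,5.5,5.5,5.5,5.5,5.5,5.5,5.5,5.5,5.5]}'
```

```text
clock: 14.92
eef_pos: [523.5, 24.0, 86.9]
tool_rot: [-3.141, -0.001, 0.0]
force: [-1.7, 0.4, 6.4]
width: 56.4
```

```bash
python3 -m inch '{"travel":[[0,0,-0.03],[0,0,-0.06],[0,0,-0.06],[0,0,-0.06],[0,0,-0.06],[0,0,-0.5],[0,0,-2],[0,0,-4],[0,0,-6],[0,0,-8]],"twist":[0,0,0,0,0,0,0,0,0,0],"fingers":[5.8,6.5,7.2,7.5,7.5,7.5,7.5,7.5,7.5,7.5]}'
python3 - <<'E'
from snap import *
snap('w12')
E
```

```text
clock: 15.75
eef_pos: [523.2, 23.9, 167.3]
tool_rot: [3.142, 0.0, -0.0]
force: [0.3, -0.0, 0.9]
width: 75.1
[523.23  23.9  167.29] [ 0.32 -0.03  0.92] [ 0.011 -0.05   0.023] 75.11660150609622
```

View pics/w12.png

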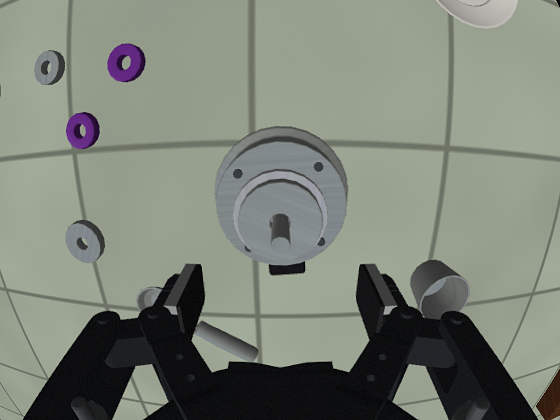

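```bash
python3 - <<'E'
from ell import *
import pickle
w=pickle.load(open('w12.pkl','rb'))
print(ring(w,84,241,12,24),ring(w,84,242,12,7),ring(w,49,67,12,18),ring(w,49,68,12,7), ring(w,281,222,75.5,30), ring(w,280,220,111,6))
E
```

```text
(array([472.27467744, 232.6938617 ]), np.float64(-105.77385711669922)) (array([471.51123858, 235.06960232]), np.float64(-144.51657104492188)) (array([658.32716295, 252.4629904 ]), np.float64(-117.66570281982422)) (array([658.95027646, 254.51489446]), np.float64(-138.95738220214844)) (array([521.11511356,  22.37842261]), np.float64(-81.7337646484375)) (array([536.22072095,  22.61888979]), np.float64(-110.58711242675781))
```

```bash
python3 -m inch '{"travel":[[-0.8,-2.5,0],[-1.6,-5.5,0],[-2.4,-9,0],[-3.2,-12.5,0.5],[-4,-16,2],[-4.8,-19,4],[-5.1,-20.7,6],[-5.1,-21,8],[-5.1,-21,9.5],[-5.1,-21,9.7]],"twist":[0,0,0,0,0,0,0,0,0,0],"fingers":[7.5,7.5,7.5,7.5,7.5,7.5,7.5,7.5,7.5,7.5]}'
python3 - <<'E'
from snap import *
im=snap('w13')
e=im['eef']
E
```

```text
clock: 16.63
eef_pos: [470.7, 234.0, 67.0]
tool_rot: [3.14, 0.004, 0.002]
force: [-0.1, -0.7, -0.8]
width: 75.0
[470.7  234.05  67.04] [-0.15 -0.72 -0.76] [-0.046  0.07  -0.023] 74.98329865582568
```

View pics/w13.png

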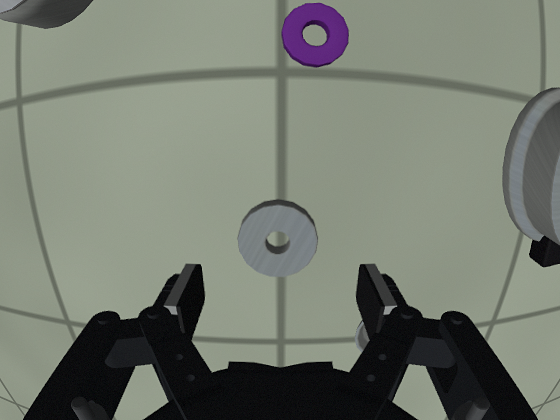

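```bash
python3 - <<'E'
from ell import *
import pickle
w=pickle.load(open('w13.pkl','rb'));print(ring(w,277,238,12,24),ring(w,277,239,12,7),w['eef'])
E
python3 -m inch '{"travel":[[0.08,0,1.3],[0.08,0,2.6],[0.08,0,3.6],[0.08,0,4],[0.08,0,4],[0.08,0,4],[0.08,0,4],[0.08,0,4],[0.08,0,4],[0.08,0,4]],"twist":[0,0,0,0,0,0,0,0,0,0],"fingers":[7.5,7.5,7,6.2,5.6,4.2,4.2,4.2,4.2,4.2]}'
python3 - <<'E'
from snap import *
im=snap('w14',crop=(150,200,400,350))
E
```

```text
(array([473.91936173, 233.90147016]), np.float64(-87.64656829833984)) (array([471.64960553, 234.13922391]), np.float64(-108.2802505493164)) [470.69916823 234.0494882   67.03827041]
clock: 17.52
eef_pos: [473.5, 234.0, 30.5]
tool_rot: [-3.141, -0.001, 0.0]
force: [-1.8, -1.4, 6.1]
width: 44.0
[473.53 234.    30.5 ] [-1.84 -1.4   6.06] [-0.113  0.277  0.073] 44.025304643623365
```

View pics/w14.png

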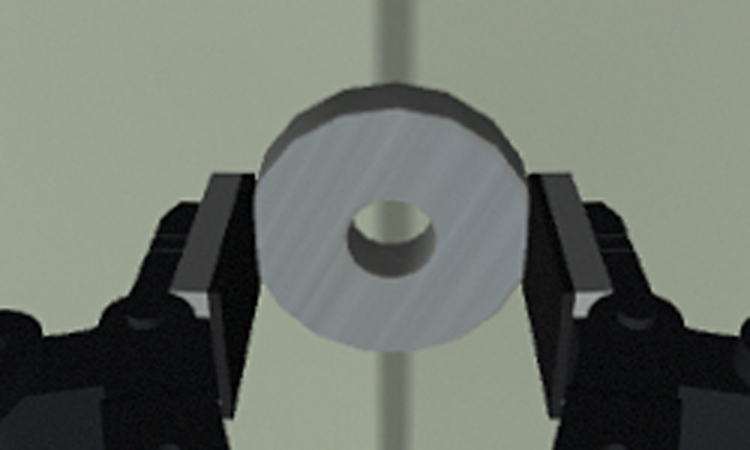

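```bash
python3 -m inch '{"travel":[[0,0,0],[0,0,0.1],[0,0,0.2],[0,0,0.35],[0,0,0.45],[0,0,0.45],[0,0,0.45],[0,0,0.45],[0,0,0.45],[0,0,0.45]],"twist":[0,0,0,0,0,0,0,0,0,0],"fingers":[5.2,5.2,5.2,5.2,5.2,4.2,4.2,4.2,4.2,4.2]}'
python3 - <<'E'
from snap import *
im=snap('w15',crop=(150,200,400,350))
E
```

```text
clock: 18.4
eef_pos: [473.1, 234.0, 25.1]
tool_rot: [-3.141, 0.0, 0.0]
force: [-1.9, -1.0, 5.6]
width: 45.3
[473.12 233.97  25.06] [-1.92 -1.    5.57] [-0.081  0.245  0.061] 45.30305146210067
```

View pics/w15.png

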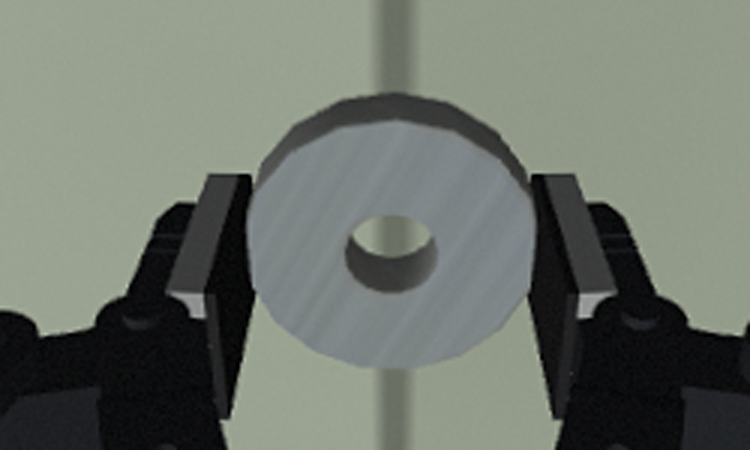

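```bash
python3 -m inch '{"travel":[[0,0,-0.2],[0,0,-1],[0,0,-3],[0,0,-6],[0.5,0,-9.5],[1.2,3.5,-13],[2,7,-14.5],[2.8,10.5,-14.5],[3.6,14,-14.5],[4.3,17.5,-14.5]],"twist":[0,0,0,0,0,0,0,0,0,0],"fingers":[4.2,4.2,4.2,4.2,4.2,4.2,4.2,4.2,4.2,4.2]}'
python3 - <<'E'
from ell import *
import pickle
a=pickle.load(open('w11.pkl','rb'));b=pickle.load(open('w15.pkl','rb'))
pa=p2w(a,280.4,286.2,a['eef'][2]-11.4,True)-a['eef']
pb=p2w(b,280.5,284.3,b['eef'][2]-13.06,True)-b['eef']
print(pa,pb)
E
```

```text
clock: 19.28
eef_pos: [516.6, 57.1, 170.9]
tool_rot: [-3.142, -0.002, -0.0]
force: [0.5, -0.8, -1.6]
width: 45.4
[ -0.5733569   -1.78667803 -11.4       ] [ -0.5892242  -1.7927313 -13.06     ]
```

```bash
python3 -m inch '{"travel":[[0.3,1.8,0],[0.68,3.1,0.3],[0.68,3.31,1],[0.68,3.31,2],[0.68,3.31,2.7],[0.68,3.31,3.1],[0.68,3.31,3.1],[0.68,3.31,3.1],[0.68,3.31,3.1],[0.68,3.31,3.1]],"twist":[0,0,0,0,0,0,0,0,0,0],"fingers":[4.2,4.2,4.2,4.2,4.2,4.2,4.2,4.2,4.2,4.2]}'
python3 - <<'E'
from snap import *
im=snap('w16',crop=(255,260,305,310),k=12)
E
```

```text
clock: 20.12
eef_pos: [523.2, 26.3, 139.0]
tool_rot: [-3.141, -0.001, 0.001]
force: [-0.1, -0.5, -1.8]
width: 45.4
[523.25  26.31 139.04] [-0.08 -0.54 -1.82] [ 0.047 -0.047  0.034] 45.351645682210545
```

View pics/w16.png

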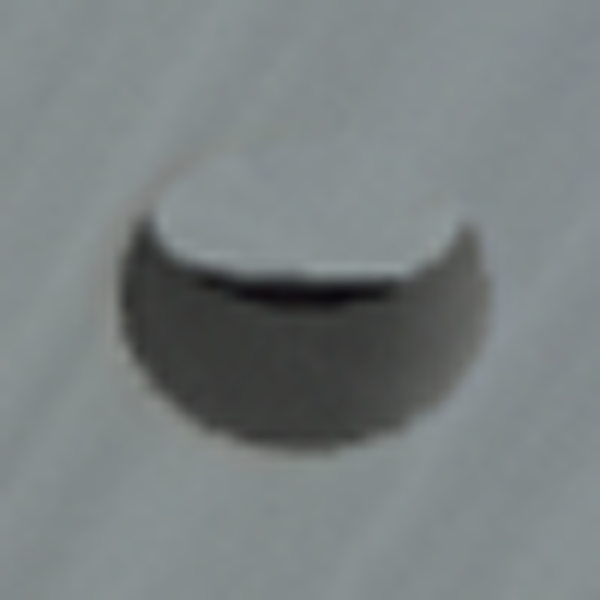

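```bash
python3 -m inch '{"travel":[[0.01,0.1,0],[0.01,0.2,0],[0.01,0.23,0],[0.01,0.23,0],[0.01,0.23,0.05],[0.01,0.23,0.1],[0.01,0.23,0.15],[0.01,0.23,0.2],[0.01,0.23,0.23],[0.01,0.23,0.23]],"twist":[0,0,0,0,0,0,0,0,0,0],"fingers":[4.2,4.2,4.2,4.2,4.2,4.2,4.2,4.2,4.2,4.2]}'
python3 - <<'E'
from snap import *
im=snap('w17',crop=(255,260,305,310),k=12)
E
```

```text
clock: 21.0
eef_pos: [523.1, 23.6, 136.4]
tool_rot: [3.142, 0.0, 0.0]
force: [-0.2, -0.6, -1.1]
width: 44.7
[523.07  23.58 136.36] [-0.23 -0.58 -1.15] [-0.028  0.032 -0.025] 44.681599051511405
```

View pics/w17.png

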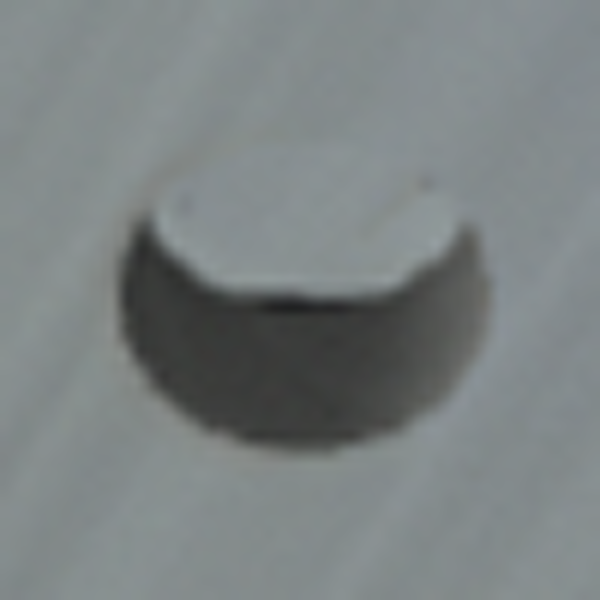

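```bash
python3 -m inch '{"travel":[[0.03,-0.04,0],[0.03,-0.04,0.03],[0.03,-0.04,0.06],[0.03,-0.04,0.1],[0.03,-0.04,0.13],[0.03,-0.04,0.16],[0.03,-0.04,0.2],[0.03,-0.04,0.23],[0.03,-0.04,0.27],[0.03,-0.04,0.3]],"twist":[0,0,0,0,0,0,0,0,0,0],"fingers":[4.2,4.2,4.2,4.2,4.2,4.2,4.2,4.2,4.2,4.2]}'
python3 - <<'E'
from snap import *
im=snap('w18',crop=(255,260,305,310),k=12)
E
```

```text
clock: 21.88
eef_pos: [523.4, 24.0, 133.4]
tool_rot: [3.142, -0.0, 0.0]
force: [0.5, 0.2, -2.2]
width: 44.9
[523.44  23.95 133.42] [ 0.52  0.24 -2.17] [ 0.001  0.047 -0.002] 44.901240425816525
```

View pics/w18.png

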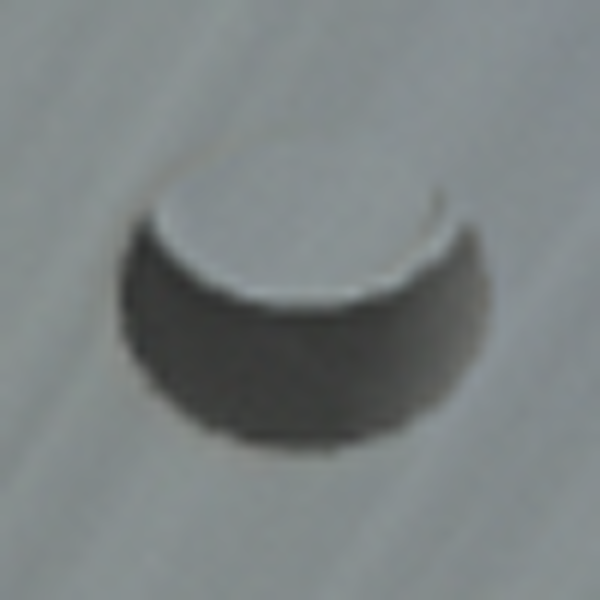

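```bash
python3 -m inch '{"travel":[[0,0,0.05],[0,0,0.1],[0,0,0.15],[0,0,0.22],[0,0,0.3],[0,0,0.4],[0,0,0.5],[0,0,0.6],[0,0,0.8],[0,0,1]],"twist":[0,0,0,0,0,0,0,0,0,0],"fingers":[4.2,4.2,4.2,4.2,4.2,4.2,4.2,4.2,4.2,4.2]}'
python3 -m inch '{"travel":[[0,0,0.2],[0,0,0.5],[0,0,0.8],[0,0,1.1],[0,0,1.4],[0,0,1.6],[0,0,1.8],[0,0,2],[0,0,2.1],[0,0,2.1]],"twist":[0,0,0,0,0,0,0,0,0,0],"fingers":[4.2,4.2,4.2,4.2,4.2,4.2,4.2,4.2,4.2,4.2]}'
```

```text
clock: 22.77
eef_pos: [523.5, 24.0, 123.3]
tool_rot: [3.142, -0.0, 0.0]
force: [0.2, 0.0, -1.6]
width: 44.8
clock: 23.6
eef_pos: [523.4, 24.0, 102.3]
tool_rot: [3.142, 0.0, 0.0]
force: [-0.3, 0.6, -1.7]
width: 45.3
```

```bash
python3 -m inch '{"travel":[[0,0,0.04],[0,0,0.08],[0,0,0.12],[0,0,0.15],[0,0,0.17],[0,0,0.19],[0,0,0.2],[0,0,0.2],[0,0,0.2],[0,0,0.2]],"twist":[0,0,0,0,0,0,0,0,0,0],"fingers":[4.2,4.2,4.2,4.2,4.2,4.2,4.2,4.2,4.2,4.2]}'
```

```text
clock: 24.43
eef_pos: [523.5, 24.0, 100.6]
tool_rot: [-3.142, -0.0, 0.0]
force: [0.0, -0.9, 0.1]
width: 45.4
```

```bash
python3 -m inch '{"travel":[[0,0,0.02],[0,0,0],[0,0,0],[0,0,0],[0,0,0],[0,0,-0.5],[0,0,-2],[0,0,-4],[0,0,-5.5],[0,0,-7]],"twist":[0,0,0,0,0,0,0,0,0,0],"fingers":[4.4,5,5.8,6.2,6.2,6.2,6.2,6.2,6.2,6.2]}'
python3 - <<'E'
from snap import *
im=snap('w19')
E
```

```text
clock: 25.27
eef_pos: [523.5, 23.9, 171.7]
tool_rot: [3.142, -0.001, -0.0]
force: [0.1, 0.3, -0.5]
width: 62.0
[523.51  23.9  171.67] [ 0.09  0.26 -0.45] [ 0.008 -0.062 -0.071] 61.98995068003858
```

View pics/w19.png

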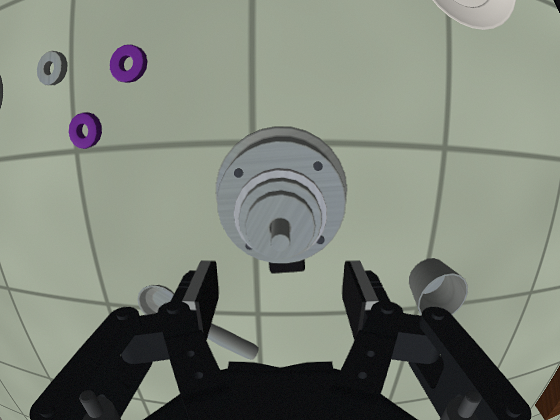

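```bash
python3 -m inch '{"travel":[[1.3,-2.2,0],[3,-5.2,0],[5,-8.6,0],[7,-12,0],[9,-15.5,0.5],[11,-19,2.5],[12.6,-21.8,5],[13.3,-22.9,7.5],[13.35,-22.96,9.5],[13.35,-22.96,10]],"twist":[0,0,0,0,0,0,0,0,0,0],"fingers":[6.2,6.2,6.2,6.2,6.2,6.2,6.2,6.2,6.2,6.2]}'
python3 - <<'E'
from snap import *
im=snap('w20')
w=im
print(ring(w,277,238,12,18),ring(w,277,239,12,7))
E
```

```text
clock: 26.15
eef_pos: [654.0, 254.5, 65.6]
tool_rot: [3.14, 0.007, 0.002]
force: [-0.1, -0.4, -0.5]
width: 61.8
[654.02 254.5   65.6 ] [-0.06 -0.41 -0.54] [-0.054  0.083  0.038] 61.8074961491745
(array([660.73523865, 253.79048404]), np.float64(-97.50430297851562)) (array([659.07629233, 253.71222966]), np.float64(-119.66764068603516))
```

View pics/w20.png

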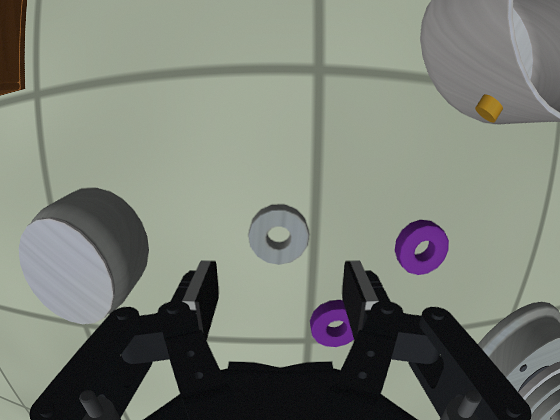

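```bash
python3 -m inch '{"travel":[[0.3,0,1.3],[0.35,0,2.6],[0.35,0,3.8],[0.35,0,4.55],[0.35,0,4.55],[0.35,0,4.55],[0.35,0,4.55],[0.35,0,4.55],[0.35,0,4.55],[0.35,0,4.55]],"twist":[0,0,0,0,0,0,0,0,0,0],"fingers":[6.2,6.2,5.5,4.8,4.4,3,3,3,3,3]}'
python3 - <<'E'
from snap import *
im=snap('w21',crop=(150,200,400,350))
E
```

```text
clock: 27.03
eef_pos: [660.5, 253.6, 25.3]
tool_rot: [-3.141, -0.0, 0.0]
force: [0.2, -0.4, 1.2]
width: 32.6
[660.46 253.64  25.32] [ 0.15 -0.42  1.2 ] [-0.044  0.084 -0.026] 32.637658322169514
```

View pics/w21.png

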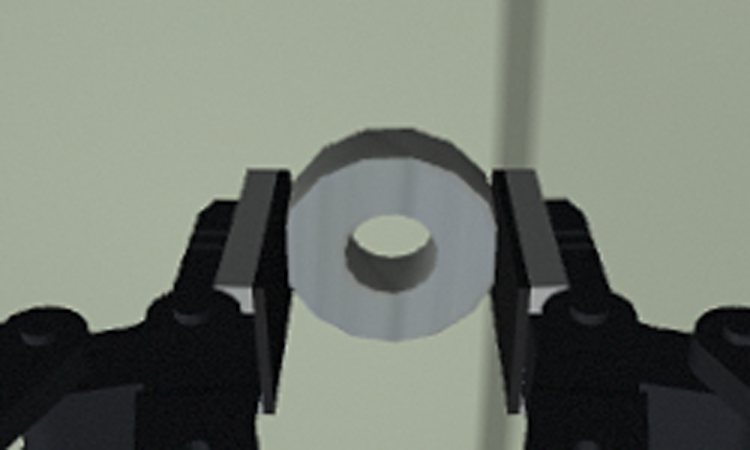

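```bash
python3 -m inch '{"travel":[[0,0,-0.2],[0,0,-1],[0,0,-3],[0,0,-6],[-1,1.5,-9.5],[-2.5,4,-12.5],[-4.3,7.2,-14.5],[-6.2,10.4,-14.5],[-8.1,13.6,-14.5],[-10,16.7,-14.5]],"twist":[0,0,0,0,0,0,0,0,0,0],"fingers":[3,3,3,3,3,3,3,3,3,3]}'
python3 -m inch '{"travel":[[-1.5,2.5,0],[-2.9,5,0],[-3.5,6,0],[-3.7,6.27,0.4],[-3.7,6.27,1.2],[-3.7,6.27,2.2],[-3.7,6.27,3],[-3.7,6.27,3],[-3.7,6.27,3],[-3.7,6.27,3]],"twist":[0,0,0,0,0,0,0,0,0,0],"fingers":[3,3,3,3,3,3,3,3,3,3]}'
python3 - <<'E'
from snap import *
im=snap('w22',crop=(160,200,400,360))
E
```

```text
clock: 27.92
eef_pos: [559.7, 85.1, 171.4]
tool_rot: [-3.141, -0.002, 0.0]
force: [0.5, -0.4, -1.3]
width: 32.4
clock: 28.75
eef_pos: [523.7, 24.5, 139.6]
tool_rot: [-3.142, 0.0, 0.001]
force: [0.3, 0.0, -0.8]
width: 32.4
[523.66  24.53 139.55] [ 0.26  0.04 -0.79] [-0.006  0.012  0.024] 32.409215971075156
```

View pics/w22.png

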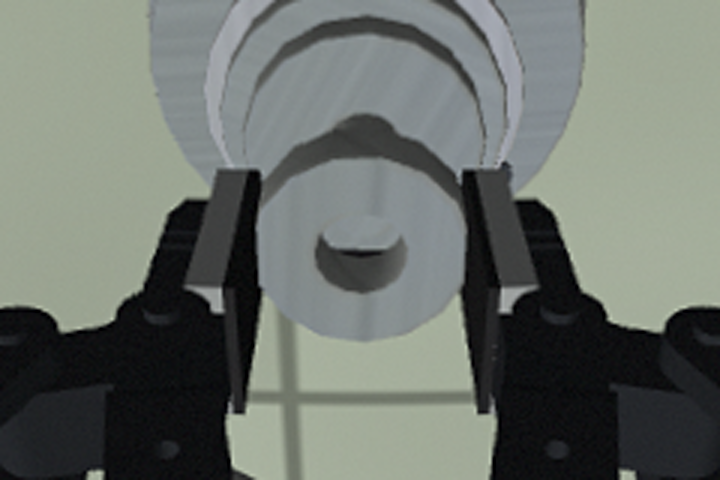

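```bash
python3 -m inch '{"travel":[[0,0,0.05],[0,0,0.1],[0,0,0.15],[0,0,0.2],[0,0,0.23],[0,0,0.23],[0,0,0.23],[0,0,0.23],[0,0,0.23],[0,0,0.23]],"twist":[0,0,0,0,0,0,0,0,0,0],"fingers":[3,3,3,3,3,3,3,3,3,3]}'
```

```text
clock: 29.63
eef_pos: [523.5, 23.8, 137.7]
tool_rot: [-3.142, -0.0, 0.0]
force: [-0.2, -0.2, -0.8]
width: 32.7
```

Aligned within 0.2 mm. Lowering by feel.

```bash
python3 -m inch '{"travel":[[0,-0.02,0.05],[0,-0.02,0.1],[0,-0.02,0.15],[0,-0.02,0.19],[0,-0.02,0.23],[0,-0.02,0.27],[0,-0.02,0.31],[0,-0.02,0.35],[0,-0.02,0.39],[0,-0.02,0.43]],"twist":[0,0,0,0,0,0,0,0,0,0],"fingers":[3,3,3,3,3,3,3,3,3,3]}'
python3 - <<'E'
from snap import *
im=snap('w23',crop=(255,260,305,310),k=12)
E
```

```text
clock: 30.47
eef_pos: [523.4, 24.1, 133.3]
tool_rot: [3.142, -0.0, 0.0]
force: [-0.7, -0.6, -0.3]
width: 32.7
[523.43  24.07 133.33] [-0.67 -0.65 -0.3 ] [-0.016  0.015  0.061] 32.68242965922706
```

View pics/w23.png

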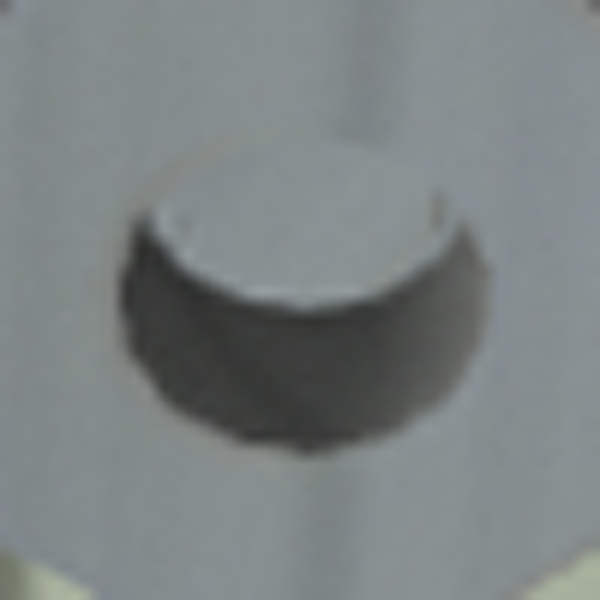

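```bash
python3 -m inch '{"travel":[[0,0,0.05],[0,0,0.1],[0,0,0.15],[0,0,0.22],[0,0,0.3],[0,0,0.4],[0,0,0.5],[0,0,0.6],[0,0,0.8],[0,0,1]],"twist":[0,0,0,0,0,0,0,0,0,0],"fingers":[3,3,3,3,3,3,3,3,3,3]}'
python3 -m inch '{"travel":[[0,0,0.15],[0,0,0.3],[0,0,0.45],[0,0,0.6],[0,0,0.7],[0,0,0.8],[0,0,0.88],[0,0,0.94],[0,0,0.97],[0,0,0.98]],"twist":[0,0,0,0,0,0,0,0,0,0],"fingers":[3,3,3,3,3,3,3,3,3,3]}'
```

```text
clock: 31.35
eef_pos: [523.5, 24.1, 123.2]
tool_rot: [3.142, -0.0, 0.0]
force: [-0.3, 0.5, -0.5]
width: 32.4
clock: 32.18
eef_pos: [523.4, 24.1, 113.6]
tool_rot: [-3.142, -0.0, 0.0]
force: [-0.6, 0.1, -0.9]
width: 32.6
```

```bash
python3 -m inch '{"travel":[[0,0,0.03],[0,0,0.06],[0,0,0.09],[0,0,0.11],[0,0,0.11],[0,0,0.11],[0,0,0.11],[0,0,0.11],[0,0,0.11],[0,0,0.11]],"twist":[0,0,0,0,0,0,0,0,0,0],"fingers":[3,3,3,3,3,3,3,3,3,3]}'
python3 -m inch '{"travel":[[0,0,0.03],[0,0,0.06],[0,0,0.09],[0,0,0.12],[0,0,0.15],[0,0,0.18],[0,0,0.21],[0,0,0.24],[0,0,0.27],[0,0,0.3]],"twist":[0,0,0,0,0,0,0,0,0,0],"fingers":[3,3,3,3,3,3,3,3,3,3]}'
```

```text
clock: 33.02
eef_pos: [523.5, 24.1, 112.6]
tool_rot: [-3.142, -0.0, 0.0]
force: [-0.5, 0.2, 4.0]
width: 33.0
clock: 33.85
eef_pos: [523.5, 24.1, 109.7]
tool_rot: [-3.142, -0.0, 0.0]
force: [-1.4, 1.0, 4.6]
width: 32.8
```

```bash
python3 -m inch '{"travel":[[0,0,0.06],[0,0,0.12],[0,0,0.18],[0,0,0.24],[0,0,0.3],[0,0,0.35],[0,0,0.4],[0,0,0.44],[0,0,0.47],[0,0,0.5]],"twist":[0,0,0,0,0,0,0,0,0,0],"fingers":[3,3,3,3,3,3,3,3,3,3]}'
```

```text
clock: 34.68
eef_pos: [523.5, 24.1, 104.7]
tool_rot: [-3.142, -0.0, 0.0]
force: [-0.4, 0.9, 6.0]
width: 32.4
```

```bash
python3 -m inch '{"travel":[[0,0,0.02],[0,0,0.04],[0,0,0.06],[0,0,0.08],[0,0,0.08],[0,0,0.08],[0,0,0.08],[0,0,0.08],[0,0,0.08],[0,0,0.08]],"twist":[0,0,0,0,0,0,0,0,0,0],"fingers":[3,3,3,3,3,3,3,3,3,3]}'
```

```text
clock: 35.52
eef_pos: [523.5, 24.1, 104.0]
tool_rot: [-3.141, -0.0, 0.0]
force: [-1.6, -0.3, 5.9]
width: 32.7
```

```bash
python3 -m inch '{"travel":[[0,0,0.02],[0,0,0.04],[0,0,0.06],[0,0,0.08],[0,0,0.08],[0,0,0.08],[0,0,0.08],[0,0,0.08],[0,0,0.08],[0,0,0.08]],"twist":[0,0,0,0,0,0,0,0,0,0],"fingers":[3,3,3,3,3,3,3,3,3,3]}'
```

```text
clock: 36.35
eef_pos: [523.6, 24.0, 103.9]
tool_rot: [-3.141, -0.001, -0.0]
force: [-1.7, 1.1, 12.6]
width: 32.6
```

```bash
python3 -m inch '{"travel":[[0,0,0.02],[0,0,0.04],[0,0,0.05],[0,0,0.05],[0,0,0.05],[0,0,0.05],[0,0,0.05],[0,0,0.05],[0,0,0.05],[0,0,0.05]],"twist":[0,0,0,0,0,0,0,0,0,0],"fingers":[3,3,3,3,3,3,3,3,3,3]}'
```

```text
clock: 37.18
eef_pos: [523.7, 24.1, 103.8]
tool_rot: [-3.141, -0.001, -0.0]
force: [-3.4, 0.8, 16.8]
width: 33.0
```

Hard stop confirmed. Relaxing, then releasing and rising.

```bash
python3 -m inch '{"travel":[[0,0,-0.04],[0,0,-0.09],[0,0,-0.09],[0,0,-0.09],[0,0,-0.09],[0,0,-0.09],[0,0,-0.09],[0,0,-0.4],[0,0,-2],[0,0,-4]],"twist":[0,0,0,0,0,0,0,0,0,0],"fingers":[3,3,3.3,3.8,4.4,5,5.2,5.2,5.2,5.2]}'
python3 -m inch '{"travel":[[0,0,-2],[0,0,-4],[-2,0,-6],[-4.5,0,-7],[-7,0,-7],[-7,0,-7],[-7,0,-7],[-7,0,-7],[-7,0,-7],[-7,0,-7]],"twist":[0,0,0,0,0,0,0,0,0,0],"fingers":[5.2,5.2,5.2,5.2,5.2,5.2,5.2,5.2,5.2,5.2]}'
python3 - <<'E'
from snap import *
w=snap('w24')
s=snap('s24','scene',crop=(230,150,370,260),k=5)
t=snap('t24','top')
print('narrow top @91',ring(w,283,118,91,18),'spin',ring(w,283,123,111,6),'drum',ring(w,283,112,45,52.5),'wide67',ring(w,283,116,67,30))
E
```

```text
clock: 38.02
eef_pos: [522.3, 24.0, 141.7]
tool_rot: [3.141, 0.003, -0.0]
force: [-0.1, -0.0, 0.5]
width: 51.9
clock: 38.85
eef_pos: [454.3, 24.0, 212.2]
tool_rot: [3.141, -0.0, -0.0]
force: [0.5, -0.5, 0.7]
width: 52.5
[454.31  24.03 212.18] [ 0.48 -0.51  0.71] [-0.041 -0.032 -0.018] 52.5440130665544
[454.11  24.02 212.11] [ 0.71  0.13 -0.14] [-0.03   0.003 -0.038] 51.980002785446175
[453.94  24.03 212.09] [ 0.47 -0.27 -0.18] [-0.02 -0.02 -0.03] 51.82540872552812
narrow top @91 (array([531.37655394,  13.22249405]), np.float64(-46.69593811035156)) spin (array([522.40922643,  23.63721722]), np.float64(-77.21629333496094)) drum (array([525.16372233,  21.36275008]), np.float64(-99.169189453125)) wide67 (array([522.37580193,  22.34486472]), np.float64(-80.94398498535156))
```

View pics/w24.png

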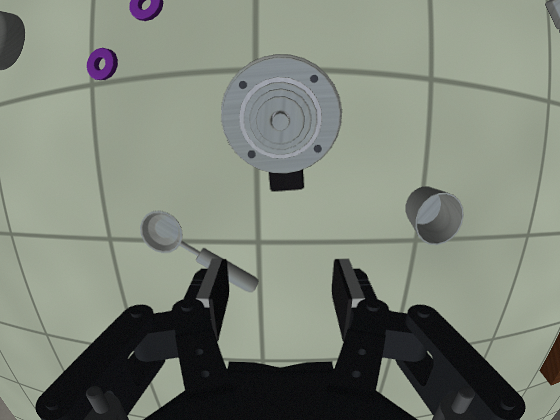

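View pics/s24.png

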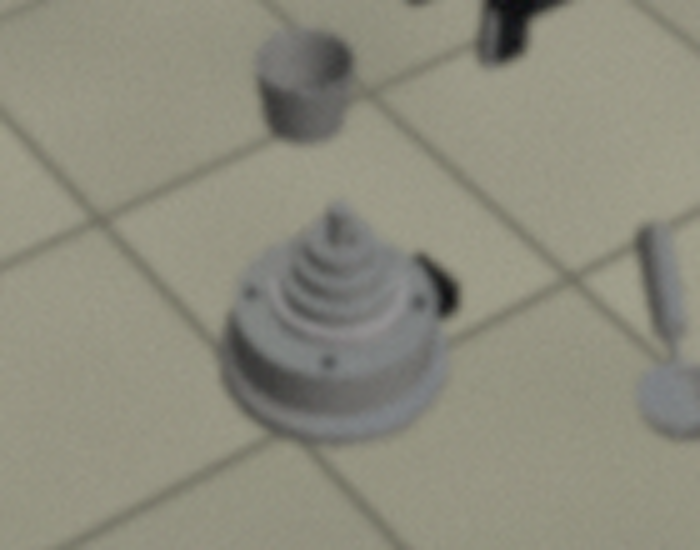

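View pics/t24.png

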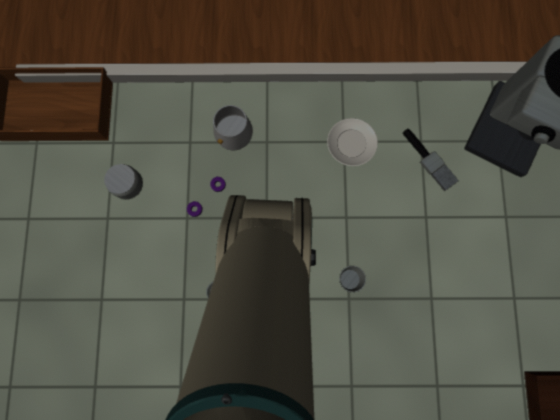

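The wrist view shows the concentric stack at (281,121) with the fingers clear. The scene view shows a level three-step stack. In the top view the bystanders are at their old pixels, except the spoon, which the arm hides there. The wrist view shows the spoon lying untouched. Handing in.

```bash
python3 -c "
from cell import ctrl
print(ctrl.finish_job())"
```

```text
the job is handed in; nothing more can be done
None
```

I threaded the wide, middle and narrow spacers onto the spindle in that order, setting the first two down flat and letting go of each. I then pressed the stack down with the narrow one still gripped, let go, backed off and handed the job in at about 39 s of the 72 s.

- **Carrier home:** it slid at about 6 N of tool force. It then stopped with the narrow spacer's underside at about 78.5 mm (nominal 79 mm), and the force rose to 17 N over the last 0.1 mm or so. That 17 N was the highest reading, against the 50 N limit.
- **Last pictures:** the stack is concentric, level and stepped widest to narrowest, with the fingers clear. In the final top view the saucer, cup, brush, moka base and tin are at their starting pixels. The arm hid the spoon in that view, so I checked it only by eye in the wrist view, where it lies undisturbed.
- **Checks that disagreed:**
    - The automatic circle fit on the narrow spacer in the last wrist image was poor (about 12 mm off). I ignored it because the enlarged view and the alignment measured while threading agreed.
    - The gripper's opening reading was 3 to 4 mm below each spacer's diameter while holding it. I took this as give in the fingers.

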